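Unlatch the self-closing cutter drawer and hold it open at its mark

TASK

Slide the black latch knob on top of the small green drawer unit along its slot to the blue line, which frees the drawer. Then pull the drawer out by its handle until the whole red line across it has just come out from under the front edge of the unit's top, and keep it there for the cook to pick out a pierogi cutter: the drawer springs shut by itself, so finish while still holding the handle with the drawer at the red line and the latch at the blue line. Leave everything else on the worktop where it is.

Things in the scene. Friction and masses are not known exactly. Their poses are not given: they have to be found in the camera images.
- unit: Green drawer unit 200 x 200 mm, 110 mm high, fixed; place and yaw vary. Origin: centre of its underside, on the worktop; z up. The drawer comes out towards its -x; the latch slides along its y. Flat top at z = 110 mm, its front edge at x = -100 mm. A pale wooden drawer front (200 mm wide, z 8 to 102 mm) lies at x = -112 to -100 mm when shut.
- latch (a joint): Latch knob's position along its straight slot on top of the unit, in m: 0 to 0.085, growing towards the unit's +y. It starts between 0 and 0.030. The blue line is at 0.065 and the latch frees the drawer only within about 6 mm of it; on either side of that it blocks the drawer. It stays where it is left (friction about 1.5 N).
- latch_grip (a point): Point on the axis of the latch knob, 22 mm above the unit's top, at the height to grip. The knob is a black block 20 mm (unit x) x 22 mm (unit y), its top 34 mm above the unit's top, with a white stripe across its top as pointer. It can be gripped from above or pushed. Its axes are those of the unit.
- latch_mark (a point): Blue line on the unit's top (4 mm wide, drawn on both sides of the slot): the white stripe on the knob must stand at it. On the slot's centre line, 1 mm above the top, at x = -55, y = 20 mm in the unit's frame. Its axes are those of the unit.
- drawer (a joint): How far the drawer is pulled out, in m: 0 shut, up to 0.110. At 0.070 the whole red line has just come out from under the front edge of the unit's top. A spring pulls it shut always: 3 N when shut, about 7 N at the line (60 N/m).
- handle (a point): Drawer's dark steel bar handle. The point: middle of the bar, 86 mm above the worktop; axes as the unit's. It moves to the unit's -x as the drawer opens. Bar 12 mm thick (x), 116 mm long (y), 18 mm high; its centre is 55 mm out from the drawer front (49 mm gap behind the bar). Two 10 mm wide arms at y = -53 and 53 mm join it to the front. It can be pinched from above.
- red_line (a point): Rear edge of the red line across the drawer, on its middle, level with the tops of the side walls (100 mm above the worktop). The line is 7 mm wide, painted on the tops of both side walls (12 mm thick) and across the floor, hidden under the unit's top while shut; moves with the drawer.
- front_edge (a point): Middle of the front edge of the unit's top, 110 mm above the worktop. The rear edge of the red line belongs directly below this edge.
- mould: Bystander: silver pierogi mould with its hinged press standing open, about 185 x 100 mm, 145 mm high, loose. Origin: centre of the underside of its round base.
- colander: Bystander: black plastic colander, 220 mm across (270 mm over its handles), 95 mm high, loose. Origin: centre of its underside.
- ramekin_a: Bystander: white ceramic ramekin, 84 mm across, 45 mm high, loose. Origin: centre of its underside.
- ramekin_b: Bystander: second white ceramic ramekin, the same size. Origin: centre of its underside.
- spoon: Bystander: wooden spoon, 280 mm long, lying loose along its own x. Origin: on its underside, near the middle.
- jar: Bystander: closed jar, 80 mm across, 120 mm high, loose. Origin: centre of its underside.

How it is judged:
On the way, in this order (a step that is already met when the one before it is completed fails the run):
1. the latch knob is at the blue line (within 6 mm) with the drawer still shut (value of joint latch between 0.059 and 0.071 m and value of joint drawer below 0.006 m), for 0.2 s.
2. the drawer is out at the red line (within 8 mm), held by the handle (value of joint drawer between 0.062 and 0.078 m and contact force between the fingers and handle_bar above 3 N), for 0.3 s.
At the end, for the whole second after the job is handed in: The fingers still hold the handle (more than 3 N between them), the drawer stands still, pulled out 70 mm within 8 mm so that the whole red line has just come out from under the front edge of the unit's top, and the latch knob is within 6 mm of the blue line (all of step 2 and value of joint latch between 0.059 and 0.071 m and velocity of joint drawer between -0.01 and 0.01 m/s); the arm keeps its last pose, push and grip.
It fails at once if one of the bystanders (mould, colander, ramekins, spoon, jar) is moved by more than 20 mm (distance of any of mould, colander, ramekin_a, ramekin_b, spoon, jar from where it was at the start of the episode above 0.02 m).
It also fails if it takes over 51 s, if anything falls off the work surface, if the arm or the gripper's body presses on something with over 40 N, if the wrist force passes 120 N, or if a joint passes its speed limit or range.

ROBOT

A 7-joint arm with a two-finger parallel gripper is mounted at the origin on the work surface. World frame = base frame: x ahead of the robot, y to its left, z up, the work surface at z = 0. Lengths are in m, angles in rad, forces in N, time in s.
With the tool pointing down it reaches from about 0.4 to 0.875 m from the base axis. Payload 19.3 kg.
Tool frame: the origin (TCP) lies midway between the tips of the shut fingers; the grasp point (between the pads) lies 19 mm behind it; z points along the fingers, y is the line along which they close (so a half turn about z gives the same grasp; the last joint's range is limited). The gripper opens to 85 mm and grips with 20 to 120 N. Pads are 22 mm wide; open, the fingers measure 114 mm over their backs; the gripper's body (76 mm by 85 mm) begins 54 mm behind the grasp point. The pads swing forward as they close: fully open they stand 13 mm farther back than shut.
Start: joints at [1.227, 0.521, -0.036, 1.599, 0.021, 1.021, -0.113], TCP at [0.169, -0.602, 0.231] pointing down, gripper open.
Joint ranges: [-2.91, 2.91], [-0.3, 2.13], [-1.5, 1.42], [0.17, 2.43], [-1.26, 4.41], [0.16, 1.93], [-2.52, 2.52]. Speed limits (rad/s): [1.89, 1.89, 2.39, 2.39, 3.01, 3.01, 3.01].

INTERFACE

Orientations are given as [roll, pitch, yaw] about the fixed x, y, z axes, in that order (R = Rz(yaw) Ry(pitch) Rx(roll)).
In Python, from workcell import bot, viewer gives the robot as it stands (bot), with the cameras (viewer).
- The arm moves only by the tool jog_arm, called after ">>>" as a command line: name --argument value ..., lists and objects as JSON in quotes. Schema: {"type":"object","properties":{"deltas":{"type":"array","items":{"type":"array","items":{"type":"array","items":{"type":"number"},"minItems":7,"maxItems":7},"minItems":1,"maxItems":5},"minItems":1,"maxItems":1},"grip_n":{"type":"number"},"only":{"type":"string"},"quiet":{"type":"boolean"},"lines":{"type":"string"}},"required":["deltas"],"additionalProperties":false}. deltas is a list that holds a single list of rows (three levels of brackets), with 1 to 5 rows, each of 7 numbers: the finger opening in m, then dx, dy, dz in a scale on which 1.0 is 0.75 m, then a rotation vector rx, ry, rz in a scale on which 1.0 is 90 degrees; each row is the pose to reach, as a shift and turn from the pose commanded when the call began, along the tool's axes at that moment; what a row does not reach only later rows make up. A row lasts 1/8 s, in which the tool goes at most 0.0625 m and 0.188 rad, less where a joint would pass 70% of its speed; a pose out of reach is approached as far as the arm can. The fingers move at their own pace and stop on an object; grip_n is the grip in N (left out, the last holds). Time passes only in rows, so rows that do not move let the fingers close. The tool returns the time, the measured TCP pose, the force, the opening and the grip force at its end. only (a regular expression) keeps the lines of the reply that match it, lines (a string "A,B") keeps lines A to B, and quiet returns only ok. Shift and turn numbers lie between -1 and 1, and a call with a number outside is refused. Input that does not fit is refused with a message, and nothing moves.
- bot.observe(): the state, without advancing time (a new reading comes with each control period).
- viewer.grab_frame(name): name is "scene" or "top" or "wrist"; returns the picture (480x640x3 uint8, blue, green, red); there is no depth.
- viewer.calibration(name): a dict with "vfov" (degrees; the focal length in pixels is half the picture's height over the tangent of half this angle, whatever the lens; pixels are square), "cx", "cy" (the principal point, pixels), "eye" and "attitude" of the camera in the world. Camera axes: x right, y down, z forward; pixel columns grow to the right and rows downward; lengths in m; the calibration is good to about 2 mm. A picture is of the moment at which its call begins: read the wrist's pose just before it. calibration takes no time and is no camera call; for the wrist camera it gives the pose at the moment of the call.
- bot.job_done(): hands the job in; it is judged then, once.
The state is a dict: "clock": time; "qpos": joint angles; "qd": joint speeds; "joint_efforts": joint torques, N m; "position": TCP position; "tool_rot": TCP orientation; "force": force on the tool from outside, world axes, zero at the start; "moment": the same for the moment, N m; "grip_width": finger opening in m; "finger_force": force on a finger pad.
Only numpy, scipy, OpenCV 4.12 (cv2) and the standard library are available. Lean on these libraries where they do the work, as an engineer would, in place of code of your own. Each camera call takes 0.05 s, during which the arm holds its last target. There are 200 camera calls.

## Working session

There is one attempt and no reset: what is moved stays moved. The work goes in short steps, Python scripts to look and compute and a tool call to move; the robot and the scene stay as the last step left them, time stands still between calls to the robot, and variables do not carry over. Pictures are saved under pics/ and viewed, at most 10 in all, crops included, and the job is handed in when it is done.

```bash
ls; mkdir -p pics; python3 - <<'E'
from workcell import bot, viewer
import cv2,numpy as np
np.set_printoptions(precision=4,suppress=True)
s=bot.observe();print(s['clock'],s['position'],s['tool_rot'],s['grip_width'])
for n in("scene","top"):
    print(n,viewer.calibration(n)); cv2.imwrite(f"pics/{n}0.png",viewer.grab_frame(n))
E
```

```text
pics
workcell.py
0.0 [ 0.1689 -0.6014  0.2307] [-3.1405  0.      0.2738] 0.085581932629514
scene {'vfov': 53.30677253997153, 'cx': 315.91669173000463, 'cy': 235.34899780465346, 'eye': array([1.4551, 0.1583, 1.1323]), 'attitude': array([-2.3821,  0.0148,  1.7108])}
top {'vfov': 54.3817452069872, 'cx': 321.511638690606, 'cy': 241.06475697280655, 'eye': array([0.3688, 0.0254, 1.4348]), 'attitude': array([-3.0341, -0.009 , -1.5755])}
```

View pics/top0.png

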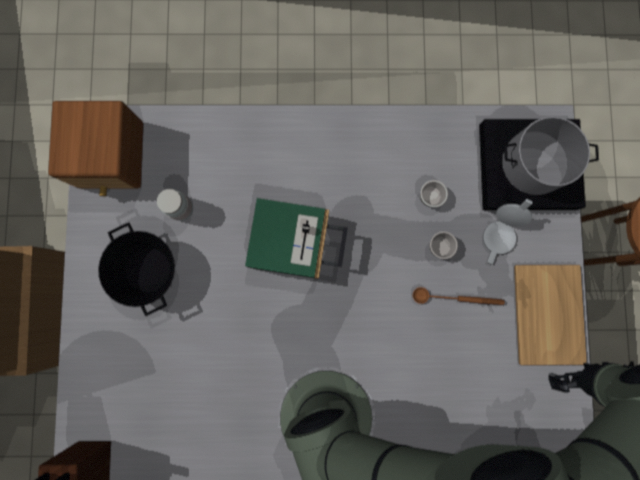

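View pics/scene0.png

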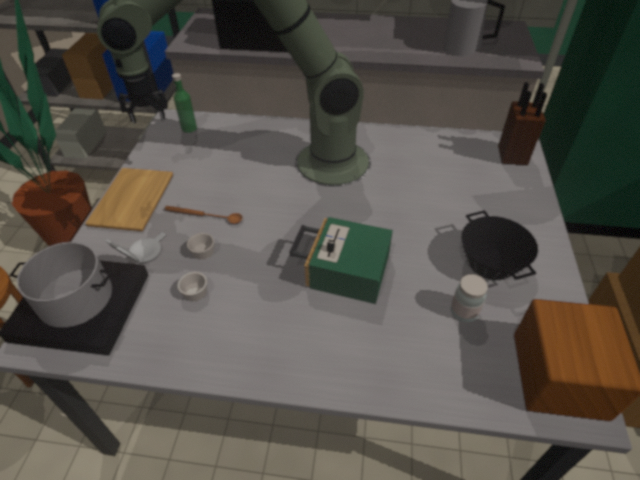

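The top view shows the green unit at about (287,238) px with its drawer front towards image right (world −y). The knob is at about (306,228), the slot runs down to (303,260) and the handle is at about (343,245). The spoon's tip (413,296) and the ramekins (433,193) and (443,245) lie to the right of the handle. Next I measure the unit.

```bash
cat > h.py <<'E'
import cv2,numpy as np
from scipy.spatial.transform import Rotation as R
np.set_printoptions(precision=4,suppress=True)
def cam(c,h=480):
    return h/2/np.tan(np.radians(c['vfov'])/2),c['cx'],c['cy'],np.array(c['eye']),R.from_euler('xyz',c['attitude']).as_matrix()
def cast(c,px,z):
    f,cx,cy,e,M=cam(c); px=np.atleast_2d(px).astype(float)
    d=np.c_[(px[:,0]-cx)/f,(px[:,1]-cy)/f,np.ones(len(px))]@M.T
    return e+d*((z-e[2])/d[:,2])[:,None]
def proj(c,P):
    f,cx,cy,e,M=cam(c); q=(np.atleast_2d(P)-e)@M
    return np.c_[q[:,0]/q[:,2]*f+cx,q[:,1]/q[:,2]*f+cy]
E
python3 - <<'E'
from h import *; from workcell import bot, viewer
for n,box in(("top",(230,185,390,290)),("scene",(280,205,410,310))):
    im=cv2.imread(f"pics/{n}0.png");c=viewer.calibration(n)
    x0,y0,x1,y1=box;s=im[y0:y1,x0:x1]
    hsv=cv2.cvtColor(s,cv2.COLOR_BGR2HSV)
    k=5 
    m=cv2.inRange(hsv,(60,80,20),(95,255,255))
    print(n,np.percentile(hsv[m>0][:,2],[5,25,50,75,95]))
    cs,_=cv2.findContours(m,0,1);ct=max(cs,key=cv2.contourArea)
    ap=cv2.approxPolyDP(ct,3,True)[:,0]+[x0,y0]
    print(ap.tolist()); print(cast(c,ap,.11))
    cv2.imwrite(f"pics/{n}0c.png",cv2.resize(s,None,fx=5,fy=5,interpolation=cv2.INTER_CUBIC))
E
```

```text
top [71. 73. 74. 76. 78.]
[[258, 199], [246, 265], [313, 276], [323, 209]]
[[0.6341 0.1949 0.11  ]
 [0.4443 0.227  0.11  ]
 [0.4124 0.0373 0.11  ]
 [0.6044 0.0081 0.11  ]]
scene [70. 80. 81. 83. 85.]
[[329, 218], [311, 266], [379, 282], [390, 231]]
[[0.4187 0.0373 0.11  ]
 [0.614  0.0107 0.11  ]
 [0.6461 0.2005 0.11  ]
 [0.4508 0.2233 0.11  ]]
```

View pics/top0c.png

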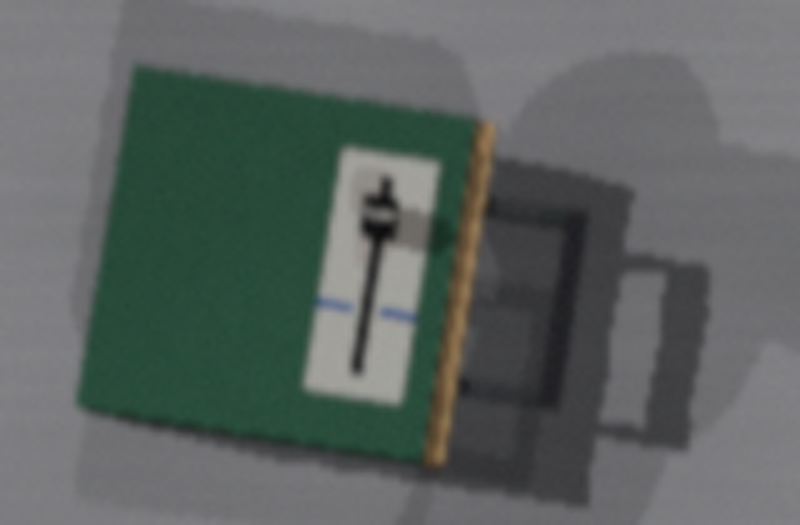

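The unit's yaw is about 80.9° and its centre is about (0.528, 0.117). I'll turn the tool so that tool x = −unit y and tool y = −unit x, which suits both grasps, and swing over towards the unit.

Careful with the scale: shifts go in shares of 0.75 m and turns go in shares of 90 degrees. That gives: 0.27 m is 0.36, -0.13 m is -0.1733, 0.433 rad is 0.2757.

>>> jog_arm --deltas '[[[0.085,0.0667,-0.0267,-0.0267,0,0,0.0573],[0.085,0.1333,-0.0667,-0.0533,0,0,0.1146],[0.085,0.2133,-0.1067,-0.0667,0,0,0.1719],[0.085,0.2933,-0.1467,-0.0667,0,0,0.2292],[0.085,0.36,-0.1733,-0.0667,0,0,0.2757]]]'

```text
clock: 0.72
position: [0.394, -0.4027, 0.2815]
tool_rot: [3.141, -0.0, -0.162]
force: [1.2, -0.6, 0.0]
grip_width: 0.0848
finger_force: 0.0
```

```bash
python3 - <<'E'
from h import *; from workcell import bot, viewer
c=viewer.calibration("top")
k=cast(c,[[306,228]],.144)[0];b=cast(c,[[303.2,246.8]],.11)[0]
print("knob",k,"blue",b,"handle",cast(c,[[341,240]],.095))
s=bot.observe();print(s['clock'],s['position'],s['tool_rot'])
M=R.from_euler('xyz',s['tool_rot']).as_matrix()
print("to knob above .30",M.T@(np.array([k[0],k[1],.30])-s['position']))
cw=viewer.calibration("wrist");print(M.T@(np.array(cw['eye'])-s['position']),cw['vfov'],M.T@R.from_euler('xyz',cw['attitude']).as_matrix())
E
```

```text
knob [0.5449 0.0561 0.144 ] blue [0.4955 0.065  0.11  ] handle [[ 0.5162 -0.0436  0.095 ]]
0.725 [ 0.394  -0.4027  0.2815] [ 3.1415 -0.0001 -0.1621]
to knob above .30 [ 0.0748 -0.4772 -0.0186]
[ 0.0712 -0.0004 -0.142 ] 66.68693908476698 [[-0.0006 -0.9595 -0.2818]
 [ 1.     -0.0008  0.0007]
 [-0.0009 -0.2818  0.9595]]
```

>>> jog_arm --deltas '[[[0.085,0.0133,-0.08,-0.0267,0,0,0],[0.085,0.0267,-0.16,-0.0267,0,0,0],[0.085,0.04,-0.24,-0.0267,0,0,0],[0.085,0.0533,-0.32,-0.0267,0,0,0],[0.085,0.0667,-0.4,-0.0267,0,0,0]]]'

```text
clock: 1.35
position: [0.49, -0.1141, 0.3013]
tool_rot: [3.142, -0.0, -0.159]
force: [0.8, 0.1, 0.1]
grip_width: 0.0849
finger_force: 0.0
```

>>> jog_arm --deltas '[[[0.085,0.0133,-0.08,0,0,0,0],[0.085,0.0267,-0.16,0,0,0,0],[0.085,0.0333,-0.236,0,0,0,0],[0.085,0.0333,-0.236,0,0,0,0],[0.085,0.0333,-0.236,0,0,0,0]]]'

```text
clock: 1.98
position: [0.5423, 0.0544, 0.301]
tool_rot: [3.141, 0.001, -0.159]
force: [0.1, -1.0, -1.3]
grip_width: 0.0852
finger_force: 0.0
```

```bash
python3 - <<'E'
from h import *; from workcell import bot, viewer
c=viewer.calibration("wrist");im=viewer.grab_frame("wrist");cv2.imwrite("pics/w1.png",im);print(c)
s=bot.observe();print(s['position'],s['tool_rot'])
E
```

```text
{'vfov': 66.68693908476698, 'cx': 318.8385283824981, 'cy': 236.38812753561558, 'eye': array([0.6129, 0.0436, 0.4429]), 'attitude': array([ 2.8553, -0.0013, -1.7305])}
[0.5424 0.0538 0.3011] [ 3.1411  0.0003 -0.1603]
```

View pics/w1.png

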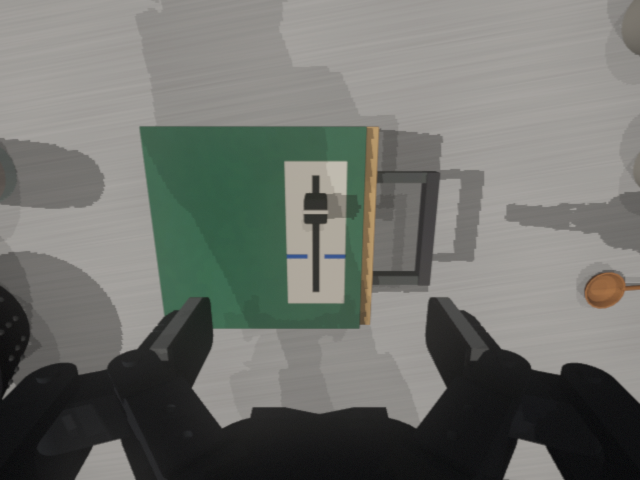

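The wrist view shows the knob's stripe at about (316,212), the blue line at row 256 (columns 287–345) and the slot at column 316. The front edge of the top runs from (367,127) to (360,328), and the handle bar from (433,172) to (424,284).

```bash
python3 - <<'E'
from h import *; from workcell import bot, viewer
c=viewer.calibration("wrist");im=cv2.imread("pics/w1.png");hsv=cv2.cvtColor(im,cv2.COLOR_BGR2HSV)
m=cv2.inRange(hsv,(60,60,20),(95,255,255));m[320:]=0;m[:,:130]=0
b=cv2.inRange(hsv,(105,110,60),(130,255,255));b[:230]=0;b[290:]=0;b[:,:270]=0;b[:,360:]=0
ys,xs=np.nonzero(b);print("blue n",len(xs),xs.min(),xs.max(),ys.min(),ys.max())
g=lambda y,r:np.nonzero(m[y])[0].max()+.5
rows=[140,180,240,300]
front=cast(c,[[g(y,0),y] for y in rows],.11); tops=[[x,np.nonzero(m[100:200,x])[0].min()+99.5] for x in (160,220,270,355)]
edge=cast(c,tops,.11)
f=front[0]-front[-1];e=edge[-1]-edge[0]
print("front",front,"far edge",edge)
print("yaw",np.degrees([np.arctan2(-f[0],f[1]) +0, np.arctan2(-e[1],-e[0])]), "deg(front: unit -y dir)",np.degrees(np.arctan2(f[1],f[0]))+90)
L=cast(c,[[x,y] for x,y in zip(xs,ys)],.11)
bl=(L[xs<316].mean(0)+L[xs>316].mean(0))/2;print("blue mid",bl)
gray=cv2.cvtColor(im,6);print(gray[190:230:1,308:325:5].T)
dark=gray[:,:]<70
print([ (x) for x in np.nonzero(dark[205])[0] if 290<x<345],[ x for x in np.nonzero(dark[230])[0] if 360<x<460])
print("stripe",cast(c,[[316,212]],.144),"handle ends",cast(c,[[433,172],[424,284]],.095))
E
```

```text
blue n 120 287 344 255 257
front [[0.5971 0.0032 0.11  ]
 [0.5624 0.0094 0.11  ]
 [0.506  0.0185 0.11  ]
 [0.4439 0.0285 0.11  ]] far edge [[0.6371 0.1791 0.11  ]
 [0.6288 0.1274 0.11  ]
 [0.6218 0.0842 0.11  ]
 [0.6099 0.0109 0.11  ]]
yaw [-99.3686  80.7856] deg(front: unit -y dir) 80.63140500063076
blue mid [0.4971 0.0645 0.11  ]
[[169 168 156  75  46  45  46  46  46  47  49  48  50  50  50  50  51  50
   52  75 131 166 168 158  79  49  50  51  50  49  51  51  53  79 135 155
  157 157 157 157]
 [ 56  57  56  47  46  45  45  44  45  48  48  50  51  49  51  49  50  51
   53  75 131 166 168 158  78  51  51  49  50  51  51  52  50  51  55  58
   59  58  60  61]
 [ 63  63  60  47  47  45  46  47  47  49  49  50  50  51  49  50  51  50
   51  75 131 165 168 158  78  50  50  50  51  51  50  51  50  51  56  60
   61  60  61  61]
 [170 169 157  77  45  45  46  45  47  49  50  51  50  51  51  51  51  51
   53  76 131 166 168 158  79  50  50  51  51  52  51  51  52  85 143 162
  163 161 159 159]]
[np.int64(305), np.int64(306), np.int64(307), np.int64(308), np.int64(309), np.int64(310), np.int64(311), np.int64(312), np.int64(313), np.int64(314), np.int64(315), np.int64(316), np.int64(317), np.int64(318), np.int64(319), np.int64(320), np.int64(321), np.int64(322), np.int64(323), np.int64(324), np.int64(325), np.int64(326)] [np.int64(418), np.int64(419), np.int64(420), np.int64(421), np.int64(422), np.int64(423), np.int64(424), np.int64(425), np.int64(426), np.int64(427), np.int64(428), np.int64(429), np.int64(430), np.int64(431), np.int64(432)]
stripe [[0.5474 0.0555 0.144 ]] handle ends [[ 0.557  -0.0579  0.095 ]
 [ 0.4436 -0.0404  0.095 ]]
```

The latch is at about 0.014, so it needs about 51 mm along tool −x. I go down on the knob.

Converted, 0.184 m is 0.2453, 0.16 m is 0.2133.

>>> jog_arm --deltas '[[[0.06,0.0067,-0.0033,0.08,0,0,0],[0.06,0.0067,-0.0033,0.16,0,0,0],[0.06,0.0067,-0.0033,0.2133,0,0,0],[0.06,0.0067,-0.0033,0.2453,0,0,0],[0.06,0.0067,-0.0033,0.2453,0,0,0]]]'

```text
clock: 2.65
position: [0.5469, 0.0552, 0.1161]
tool_rot: [3.14, 0.003, -0.161]
force: [0.8, 0.4, 0.2]
grip_width: 0.06
finger_force: 0.0
```

>>> jog_arm --deltas '[[[0.015,0,0,0,0,0,0],[0.015,0,0,0,0,0,0],[0.015,0,0,0,0,0,0],[0.015,0,0,0,0,0,0],[0.015,0,0,0,0,0,0]]]' --grip_n 25

```text
clock: 3.28
position: [0.5487, 0.0567, 0.1186]
tool_rot: [-3.141, -0.002, -0.159]
force: [0.2, 1.8, 7.7]
grip_width: 0.0195
finger_force: 27.4
```

The knob is gripped, with a light upward touch on the tips. I ease up 2 mm and slide.

Converted, -0.051 m is -0.068, -0.033 m is -0.044.

>>> jog_arm --deltas '[[[0.015,0,0,-0.004,0,0,0],[0.015,-0.02,0,-0.004,0,0,0],[0.015,-0.044,0,-0.004,0,0,0],[0.015,-0.068,0,-0.004,0,0,0],[0.015,-0.068,0,-0.004,0,0,0]]]'

```text
clock: 3.9
position: [0.4955, 0.0652, 0.1198]
tool_rot: [3.142, 0.002, -0.158]
force: [-0.2, 6.6, -23.6]
grip_width: 0.0196
finger_force: 26.9
```

```bash
python3 - <<'E'
from h import *; from workcell import bot, viewer
s=bot.observe();print(s['position'],s['force'])
for n in("top","wrist"):cv2.imwrite(f"pics/{n}2.png",viewer.grab_frame(n))
E
```

```text
[0.4955 0.0652 0.1198] [ -0.2071   6.5525 -23.6418]
```

View pics/wrist2.png

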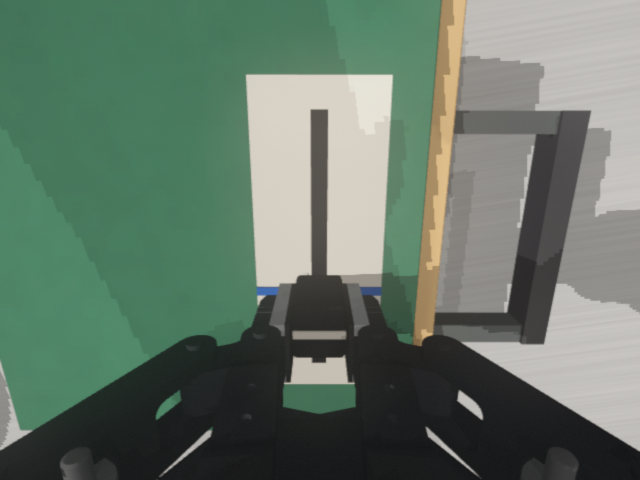

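The stripe now shows at about (318,336), the blue line at row 291 and the slot at column 318. I convert both with their heights.

```bash
python3 - <<'E'
from h import *; from workcell import bot, viewer
c=viewer.calibration("wrist");im=cv2.imread("pics/wrist2.png");g=cv2.cvtColor(im,6)
print(g[325:348,318])
hsv=cv2.cvtColor(im,cv2.COLOR_BGR2HSV);b=cv2.inRange(hsv,(105,110,60),(130,255,255));b[:280]=0;b[300:]=0
ys,xs=np.nonzero(b);print(xs.min(),xs.max(),ys.min(),ys.max(),ys.mean())
S=cast(c,[[318,335.5]],.144)[0];B=cast(c,[[318,ys.mean()]],.11)[0]
p=np.radians(80.75);uy=np.array([-np.sin(p),np.cos(p),0]);print(S,B,(S-B)@uy, (S-np.array([.4971,.0645,.144]))@uy)
print(bot.observe()['clock'])
E
```

```text
[ 44  43  42  43  45  68 118 137 144 144 144 144 144 137  93  49  40  40
  40  41  40  40  39]
257 380 287 294 290.90714285714284
[0.4953 0.0659 0.144 ] [0.4972 0.0657 0.11  ] 0.001945320233600613 0.0020280876624652624
4.0
```

It is 2 mm past the line. I trim that, relieve the vertical pull, release and rise.

Converted, -0.05 m is -0.0667, 0.002 m is 0.0027.

>>> jog_arm --deltas '[[[0.015,0.0027,0,0.0027,0,0,0],[0.015,0.0027,0,0.0027,0,0,0],[0.05,0.0027,0,0.0013,0,0,0],[0.05,0.0027,0,0.0013,0,0,0],[0.05,0.0027,0,-0.0667,0,0,0]]]'

```text
clock: 4.62
position: [0.4978, 0.0639, 0.1687]
tool_rot: [3.14, 0.005, -0.159]
force: [0.3, 0.6, 1.0]
grip_width: 0.0502
finger_force: 0.0
```

>>> jog_arm --deltas '[[[0.045,0,0.0533,-0.0267,0,0,0],[0.045,0,0.1067,-0.0267,0,0,0],[0.045,0,0.1533,-0.0267,0,0,0],[0.045,0,0.1533,-0.0267,0,0,0],[0.045,0,0.1533,-0.0267,0,0,0]]]'

```text
clock: 5.25
position: [0.4814, -0.0488, 0.1904]
tool_rot: [-3.141, -0.0, -0.159]
force: [0.0, 1.3, 0.3]
grip_width: 0.045
finger_force: 0.0
```

```bash
python3 - <<'E'
from h import *; from workcell import bot, viewer
c=viewer.calibration("wrist");cv2.imwrite("pics/w3.png",viewer.grab_frame("wrist"))
s=bot.observe();M=R.from_euler('xyz',s['tool_rot']).as_matrix();print(s['position'],M.T@(np.array([.4988,-.0492,.068])-s['position']))
im=cv2.imread("pics/w3.png");hsv=cv2.cvtColor(im,cv2.COLOR_BGR2HSV);b=cv2.inRange(hsv,(105,110,60),(130,255,255));
ys,xs=np.nonzero(b);L=cast(c,np.c_[xs,ys],.11);print(len(xs),L.mean(0),L.std(0),xs.min(),xs.max(),ys.min(),ys.max())
E
```

```text
[ 0.4814 -0.0485  0.1903] [ 0.0173 -0.002   0.1223]
143 [0.4944 0.0475 0.11  ] [0.0013 0.0052 0.    ] 154 182 247 251
```

View pics/w3.png

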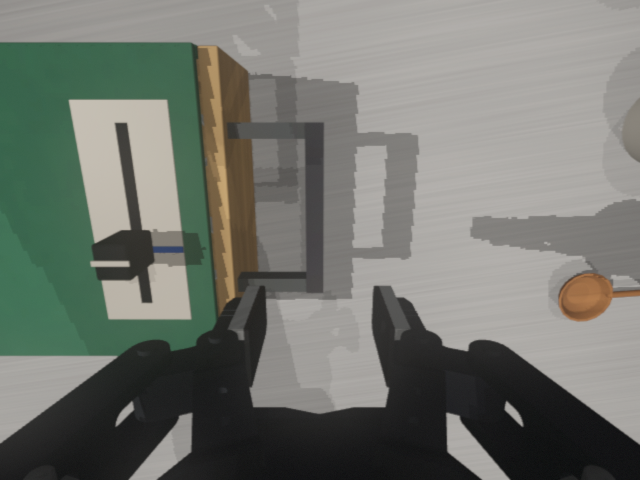

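The knob sits at the blue line, with its stripe at (110,264) and the line at row 249. The handle bar's top spans columns 306–323 and rows 123–292. I check both numerically.

```bash
python3 - <<'E'
from h import *; from workcell import bot, viewer
c=viewer.calibration("wrist");s=bot.observe();p=np.radians(80.75)
ux=np.array([np.cos(p),np.sin(p),0]);uy=np.array([-np.sin(p),np.cos(p),0])
S=cast(c,[[110,264]],.144)[0];B=np.array([.4971,.0645,.11]);print("stripe err",(S-B)@uy)
H=cast(c,[[307,123],[323,123],[306.5,292],[323,292]],.095);print(H,H.mean(0))
M=R.from_euler('xyz',s['tool_rot']).as_matrix();t=H.mean(0);t[2]=.069;print(M.T@(t-s['position']))
E
```

```text
stripe err -0.0025093228899787682
[[ 0.5566 -0.0528  0.095 ]
 [ 0.5551 -0.0627  0.095 ]
 [ 0.4437 -0.0333  0.095 ]
 [ 0.4419 -0.0449  0.095 ]] [ 0.4993 -0.0484  0.095 ]
[ 0.0177 -0.0029  0.1213]
```

Converted, 0.121 m is 0.1613, 0.1 m is 0.1333.

>>> jog_arm --deltas '[[[0.045,0.024,-0.0033,0.0267,0,0,0],[0.045,0.024,-0.0033,0.08,0,0,0],[0.045,0.024,-0.0033,0.1333,0,0,0],[0.045,0.024,-0.0033,0.1613,0,0,0],[0.045,0.024,-0.0033,0.1613,0,0,0]]]'

```text
clock: 5.92
position: [0.4987, -0.0486, 0.0681]
tool_rot: [-3.142, 0.003, -0.158]
force: [-0.3, -1.1, 0.7]
grip_width: 0.0451
finger_force: 0.0
```

>>> jog_arm --deltas '[[[0.005,0,0,0,0,0,0],[0.005,0,0,0,0,0,0],[0.005,0,0,0,0,0,0],[0.005,0,0,0,0,0,0],[0.005,0,0,0,0,0,0]]]' --grip_n 50

```text
clock: 6.55
position: [0.5002, -0.0493, 0.0705]
tool_rot: [-3.141, -0.002, -0.159]
force: [-1.0, 2.6, 7.0]
grip_width: 0.0113
finger_force: 49.9
```

The handle is pinched. I pull 70 mm along tool y (unit −x).

Converted, 0.07 m is 0.0933, 0.058 m is 0.0773.

>>> jog_arm --deltas '[[[0.005,0,0.0133,0,0,0,0],[0.005,0,0.0333,0,0,0,0],[0.005,0,0.056,0,0,0,0],[0.005,0,0.0773,0,0,0,0],[0.005,0,0.0933,0,0,0,0]]]'

```text
clock: 7.18
position: [0.489, -0.1185, 0.0705]
tool_rot: [-3.141, -0.002, -0.159]
force: [-0.5, 8.1, 7.9]
grip_width: 0.0111
finger_force: 50.0
```

>>> jog_arm --deltas '[[[0.005,0,0,0,0,0,0],[0.005,0,0,0,0,0,0]]]'

```text
clock: 7.42
position: [0.4891, -0.1181, 0.0705]
tool_rot: [-3.141, -0.002, -0.159]
force: [-0.6, 7.2, 8.2]
grip_width: 0.011
finger_force: 50.1
```

```bash
python3 - <<'E'
from h import *; from workcell import bot, viewer
s=bot.observe();d=s['position']-np.array([.5002,-.0493,.0705]);p=np.radians(80.75)
print(d,-d@[np.cos(p),np.sin(p),0],s['force'],s['finger_force'])
for n in("top","wrist"):cv2.imwrite(f"pics/{n}4.png",viewer.grab_frame(n))
im=cv2.imread("pics/top4.png")[185:290,230:390]
cv2.imwrite("pics/top4c.png",cv2.resize(im,None,fx=5,fy=5,interpolation=cv2.INTER_CUBIC))
E
```

```text
[-0.0111 -0.0688 -0.    ] 0.06966336937791495 [-0.6141  7.1863  8.2131] 50.05687773227692
```

View pics/wrist4.png

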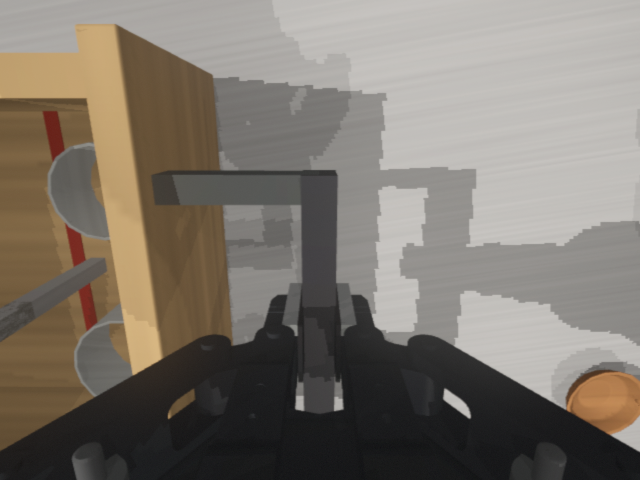

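View pics/top4c.png

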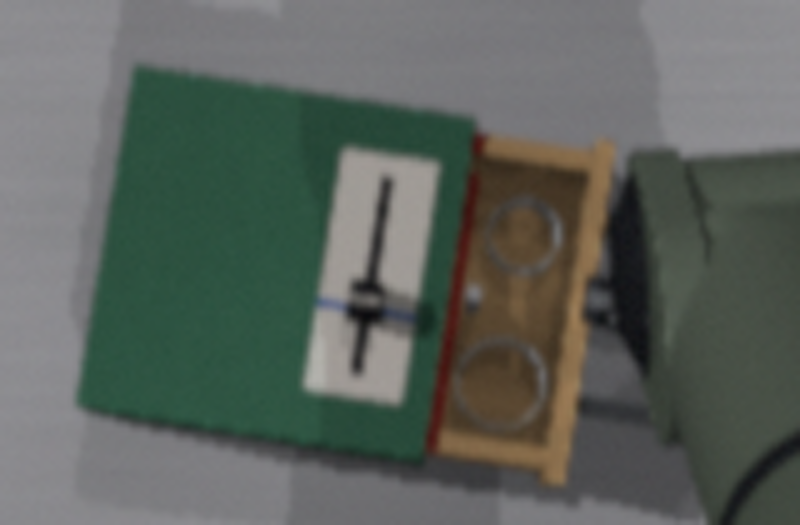

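The red line lies right at the front edge of the top (crop column about 440–475). The measured travel is 69.7 mm, the grip 50 N and the spring pull 7 N, as expected. One last check of the latch stripe before I hand in.

```bash
python3 - <<'E'
from h import *; from workcell import bot, viewer
c=viewer.calibration("top");p=np.radians(80.75)
e=(cast(c,[[303.2,244.3]],.144)[0]-cast(c,[[303.3,246.8]],.11)[0])@[-np.sin(p),np.cos(p),0]
s=bot.observe();print("latch err",e,s['clock'],s['position'],s['finger_force'])
if abs(e)<.005: print(bot.job_done())
E
```

```text
latch err -0.00378994981772299 7.525 [ 0.4891 -0.1179  0.0704] 50.05537569522858
the job is handed in; nothing more can be done
None
```

I handed the job in with the latch at the blue line, the drawer held about 70 mm out at the red line by the handle (50 N grip), and the clock at 7.5 s; my last camera check put the knob about 4 mm short of the blue line, inside the 6 mm limit, and I haven't seen the verdict.

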